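Lay out the titration tray

ROBOT

A 6-joint arm with a two-finger parallel gripper is mounted at the origin on the work surface. World frame = base frame: x ahead of the robot, y to its left, z up, the work surface at z = 0. Lengths are in m, angles in rad, forces in N, time in s.
With the tool pointing down it reaches from about 0.325 to 0.775 m from the base axis. Payload 9.3 kg.
Tool frame: the origin (TCP) lies midway between the tips of the shut fingers; the grasp point (between the pads) lies manip.hold_point_z behind it (manip.hold_point_z is the distance from the TCP to the grasp point, in m); z points along the fingers, y is the line along which they close (so a half turn about z gives the same grasp; the last joint's range is limited). The gripper opens to 85 mm and grips with 20 to 120 N. Pads are 22 mm wide; open, the fingers measure 114 mm over their backs; the gripper's body (76 mm by 85 mm) begins 54 mm behind the grasp point. The pads swing forward as they close: fully open they stand 13 mm farther back than shut.
Start: joints at [0.968, 0.259, 0.021, 1.334, 0, 1.418], TCP at [0.239, 0.495, 0.231] pointing down, gripper open.
Joint ranges: [-3.04, 3.04], [-0.91, 1.82], [-1.04, 1.36], [-1.92, 1.95], [-1.52, 1.45], [-3.14, 3.14]. Speed limits (rad/s): [2.22, 2.22, 2.79, 3.14, 3.14, 3.14].

INTERFACE

Orientations are given as a unit quaternion [x, y, z, w].
In Python, from cell import manip gives the robot as it stands. The module is installed in compiled form; this text tells all that it offers.
- The arm moves only by the tool play_rows, never from a script. Its argument "plan" is text: rows parted by semicolons, each of 7 numbers parted by spaces: the shift along the tool's x, y, z in m, then the turn, a rotation vector about the tool's x, y, z in rad, then the closure, from -1 (fully open) to 1 (shut), so that 0 is half open. In form: x y z rx ry rz jaw; .... A call has 1 to 12 rows; each row is the pose to reach, as a shift and turn from the pose commanded when the call began, along the tool's axes at that moment; what a row does not reach only later rows make up. A row lasts 1/12 s, in which the tool goes at most 41.7 mm and 7.16 degrees, less where a joint would pass 70% of its speed; a pose out of reach is approached as far as the arm can. A call with a gripper value outside its range is refused whole. The fingers move at their own pace and stop on an object; "grip_force" is the grip in N (left out, the last holds). Time passes only in rows, so rows that repeat a pose let the fingers close. It gives the time, the measured TCP pose, the force, the opening and the grip force at its end, in the units of the state.
- manip.read_state(): the state, without advancing time (a new reading comes with each control period).
- manip.get_image(name): name is "scene" or "side" or "wrist"; returns (picture, depth): 420x560x3 uint8, blue, green, red; 420x560 float32, m along the optical axis (not along the pixel's ray), 0 where there is no reading.
- manip.camera_params(name): a dict with "fx", "fy", "cx", "cy" (pixels), "dist" ([k1, k2, p1, p2, k3] as OpenCV has them; the pictures are not rectified), "world_from_camera" (4x4, takes a point from camera to world coordinates); the wrist camera has in their place "T_tool_cam" (4x4, takes a point from camera to tool coordinates, whose origin is the TCP and whose axes are the flange's). Camera axes: x right, y down, z forward; pixel columns grow to the right and rows downward; lengths in m; the calibration is good to about 2 mm. A picture is of the moment at which its call begins: read the wrist's pose just before it. camera_params takes no time and is no camera call.
- manip.sign_off(): hands the job in; it is judged then, once.
The state is a dict: "time_s": time; "joints": joint angles; "joint_velocities": joint speeds; "effort": joint torques, N m; "tcp_pos": TCP position; "ee_rot": TCP orientation; "contact_force": force on the tool from outside, world axes, zero at the start; "torque": the same for the moment, N m; "finger_gap": finger opening in m; "gripper_force": force on a finger pad.
Only numpy, scipy, OpenCV 4.12 (cv2) and the standard library are available. Lean on these libraries where they do the work, as an engineer would, in place of code of your own. Each camera call takes 0.05 s, during which the arm holds its last target. There are 200 camera calls.

TASK

Lay out the white tray for a titration: stand the cork ring in the middle of its centre pad and seat the amber flask upright in the ring, stand the blue-capped bottle in the middle of the end pad on the pH meter's side, and the green-capped bottle in the middle of the end pad on the hotplate's side, so that the flask is between the two bottles. Set the bottles and the flask down gently, without dropping them or tipping them over, and leave the green glass jar and the sponge where they are.

Things in the scene. Friction and masses are not known exactly. Their poses are not given: they have to be found in the camera images.
- tray: Fixed flat white tray, 100 (x) x 330 (y) x 6 mm, with three round black rubber pads of 80 mm diameter and 3 mm thickness in a row: the pad centres lie at y = -110, 0 and +110 mm in the tray's frame (x = 0), the pad tops are 9 mm above the bench. Origin: centre of the underside, on the bench; x across the tray, y along the row of pads, z up. It may stand turned by up to 0.25 rad.
- meter: Fixed white pH meter with a green display and blue keys, 120 x 150 x 87 mm, off one end of the tray (left or right). Origin: centre of the underside, on the bench.
- hotplate: Fixed grey hotplate with a round dark plate (116 mm) and two knobs on its front, 150 x 130 x 67 mm, off the other end of the tray. Origin: centre of the underside, on the bench.
- blue_bottle_mid (a point): Centre of the loose white plastic bottle with the BLUE cap, 135 mm high, about 160 g, standing upright; the point is on its axis, half-way up (67.5 mm above its base). Body 58 mm in diameter up to 85 mm, then a shoulder; cap 40 mm in diameter from 104 to 135 mm above the base, fixed to the bottle and fit to grip. z up along the axis.
- green_bottle_mid (a point): Centre of the loose white plastic bottle with the GREEN cap; the same shape and sizes as the blue-capped one; the point is on its axis, 67.5 mm above its base.
- cork_ring_mid (a point): Centre of the loose cork ring, 66 mm outer diameter, 50 mm inner diameter, 36 mm high, about 40 g, lying flat; the point is on its axis, 18 mm above its underside. z along the axis.
- flask_mid (a point): Centre of the loose amber glass flask with a fixed red stopper, 115 mm high, about 120 g, upright on its flat base (40 mm across); point on its axis, 57.5 mm above the base. Belly 72 mm in diameter (widest 30 mm above base), neck 24 mm from 68 to 93 mm, stopper 28 mm from 93 to 115 mm above base, fit to grip. Seated in the ring, its belly rests on the inner edge, base 32 mm above the ring's underside.
- jar_mid (a point): Small loose green glass jar with a black lid, 54 mm in diameter, 70 mm high, beyond the tray; the point is half-way up. Bystander: leave it.
- sponge_mid (a point): Yellow sponge with a green top, 50 x 80 x 34 mm, loose, lying flat beyond the tray; the point is half-way up. Bystander: leave it.
There are look-alikes about, which are no part of the job. Of the things like the part that bears flask_mid, leave any that is pink; of the rest the larger one is meant. Of the things that look like the part that bears cork_ring_mid, take the one that is farthest to the robot's left at the start.

How it is judged:
By the outcome, as a careful person would: the job done as asked, in the order asked, and still so for the second after the job is handed in, with the robot touching nothing.
It also fails if it takes over 96 s, if anything falls off the work surface, if the arm or the gripper's body presses on something with over 40 N, if the wrist force passes 120 N, or if a joint passes its speed limit or range.

## Working session

There is one attempt and no reset: what is moved stays moved. The work goes in short steps, Python scripts to look and compute and a tool call to move; the robot and the scene stay as the last step left them, time stands still between calls to the robot, and variables do not carry over. Pictures are saved under pics/ and viewed, at most 14 in all, crops included, and the job is handed in when it is done.

Besides the shell and the picture viewer there is one more tool, called after "Request:" in YAML: its name, and indented under it one key for each argument. play_rows: Moves the arm, as the interface text tells. Its arguments: {"type":"object","properties":{"plan":{"type":"string"},"grip_force":{"type":"number"}},"required":["plan"]}

```bash
mkdir -p pics; cat > h.py <<'E'
import numpy as np, cv2
from cell import manip
from scipy.spatial.transform import Rotation as R
def cam(n):
    if n=='wrist':
        s=manip.read_state(); p=manip.camera_params(n)
        T=np.eye(4); T[:3,:3]=R.from_quat(s['ee_rot']).as_matrix(); T[:3,3]=s['tcp_pos']
        W=T@np.array(p['T_tool_cam'])
    else:
        p=manip.camera_params(n); W=np.array(p['world_from_camera'])
    K=np.array([[p['fx'],0,p['cx']],[0,p['fy'],p['cy']],[0,0,1.]])
    return K,np.array(p['dist'],float),W
def plane(c,uv,z):
    K,d,W=c; q=cv2.undistortPoints(np.array(uv,float).reshape(-1,1,2),K,d).reshape(-1,2)
    r=np.c_[q,np.ones(len(q))]@W[:3,:3].T; o=W[:3,3]
    return o+r*((z-o[2])/r[:,2])[:,None]
def cloud(c,depth):
    K,d,W=c; h,w=depth.shape; v,u=np.mgrid[:h,:w]
    q=cv2.undistortPoints(np.c_[u.ravel(),v.ravel()].astype(float).reshape(-1,1,2),K,d).reshape(-1,2)
    P=np.c_[q,np.ones(len(q))]*depth.reshape(-1,1)
    return (P@W[:3,:3].T+W[:3,3]).reshape(h,w,3)
E
python3 - <<'E'
from h import *
print(manip.read_state(), manip.hold_point_z)
for n in ['scene','side','wrist']:
    c=cam(n); i,d=manip.get_image(n); cv2.imwrite(f'pics/{n}0.png',i); np.savez(f'{n}0.npz',i=i,d=d,K=c[0],D=c[1],W=c[2])
    print(n,c[0][0,0],c[2].round(3).tolist(),(d>0).mean())
E
```

```text
{'time_s': 0.0, 'joints': array([9.68371679e-01, 2.59196612e-01, 2.07783540e-02, 1.33364617e+00,
       1.89326226e-05, 1.41819244e+00]), 'joint_velocities': array([-0.00174881, -0.0001856 ,  0.00017536, -0.0004094 , -0.00133991,
       -0.00071931]), 'effort': array([-2.22721137e-03, -5.55647027e+01,  3.44532073e+01,  1.38233230e-02,
       -2.42264996e-04,  1.34808005e-05]), 'tcp_pos': array([0.23899981, 0.49507956, 0.23067027]), 'ee_rot': array([ 2.23018963e-01,  9.74813900e-01, -5.85915118e-04, -2.42518234e-04]), 'contact_force': array([-0.11258775, -0.39557869, -0.40028846]), 'torque': array([0.0298516 , 0.02181102, 0.00602563]), 'gripper_force': 0.0, 'finger_gap': 0.08556930617220045} 0.0187
scene 530.4203311829892 [[0.374, 0.505, -0.778, 1.73], [0.927, -0.181, 0.328, -0.482], [0.024, -0.844, -0.536, 0.884], [0.0, 0.0, 0.0, 1.0]] 0.9955612244897959
side 400.1271090256439 [[0.697, -0.439, 0.567, -0.013], [-0.716, -0.401, 0.571, -0.592], [-0.023, -0.804, -0.594, 0.691], [0.0, 0.0, 0.0, 1.0]] 0.9963180272108844
wrist 309.5117230600278 [[0.434, 0.862, 0.262, 0.173], [0.901, -0.415, -0.127, 0.529], [-0.001, 0.291, -0.957, 0.373], [0.0, 0.0, 0.0, 1.0]] 0.9960289115646258
```

View pics/scene0.png

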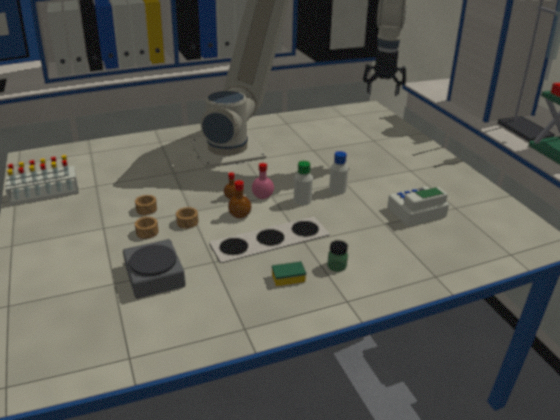

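View pics/side0.png

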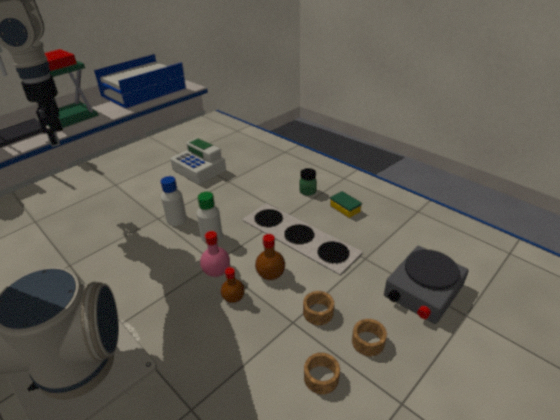

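Scene picture: the robot's left (+y) lies to the image's right. Lookalikes in the scene view:
- **Flasks:** pink (263,187), small amber (232,187) and large amber (240,203). I take the large amber one.
- **Rings:** (187,217), (147,205) and (147,228). I take (187,217), the farthest to the robot's left.
- **Other items:** blue cap (340,158), green cap (304,168), pads (234,246), (270,237) and (305,228). The meter is on the +y side and the hotplate on the −y side.

The side view agrees: ring (319,306), flask (270,262).

```bash
cat > m.py <<'E'
from h import *
from scipy.optimize import least_squares
def circ(p):
    c=np.median(p,0)
    s=least_squares(lambda q:np.hypot(*(p-q[:2]).T)-q[2],[*c,.03],loss='soft_l1',f_scale=.003).x
    return s
def load(n):
    z=np.load(n+'0.npz'); return (z['K'],z['D'],z['W']),z['i'],z['d']
for n,rois in {'scene':dict(blue=(340,156,12),green=(304,168,12),flask=(240,187,9),ring=(187,215,16),ring2=(147,205,14),ring3=(147,227,14),pink=(263,170,9),small=(231,178,8),p1=(234,246,22),p2=(270,237,20),p3=(305,228,20),jar=(338,247,12)),
 'side':dict(blue=(169,184,12),green=(206,201,12),flask=(269,241,9),ring=(319,303,19),ring2=(322,368,20),ring3=(369,333,20),pink=(211,239,9),small=(230,273,8),p1=(334,252,22),p2=(299,234,22),p3=(269,217,22),jar=(308,175,10))}.items():
    c,i,d=load(n); P=cloud(c,d); hsv=cv2.cvtColor(i,cv2.COLOR_BGR2HSV).astype(int); V=hsv[...,2]
    for k,(u,v,r) in rois.items():
        m=np.zeros(V.shape,bool); m[v-r:v+r+1,u-r:u+r+1]=1; Pm=P
        if k[0]=='p' and k!='pink':
            m&=(V<60)
            nl,lab,st,ce=cv2.connectedComponentsWithStats(m.astype(np.uint8)); j=1+st[1:,4].argmax()
            vv,uu=np.nonzero(lab==j); q=plane(c,np.c_[uu,vv],.009)
            cn=cv2.findContours((lab==j).astype(np.uint8),0,2)[0][0]
            b=plane(c,cn.reshape(-1,2),.009); print(n,k,q.mean(0).round(4),circ(b[:,:2]).round(4),len(uu)); continue
        q=P[m]; z=q[:,2]
        h={'blue':.135,'green':.135,'flask':.115,'ring':.036,'ring2':.036,'ring3':.036,'jar':.07}.get(k,np.percentile(z[z<.3],97))
        t=q[(abs(z-h)<.005)]; 
        print(n,k,'top97',np.percentile(z,97).round(4),len(t),t.mean(0).round(4),'bbox',((t.min(0)+t.max(0))/2).round(4),(np.ptp(t,axis=0)).round(3))
E
python3 m.py
python3 - <<'E'
import cv2,numpy as np
a=cv2.imread('pics/scene0.png')[140:280,120:370]; b=cv2.imread('pics/side0.png')[160:400,150:480]
cv2.imwrite('pics/crop1.png',np.vstack([cv2.resize(a,(560,300)),cv2.resize(b,(560,300))]))
E
```

```text
scene blue top97 0.137 75 [0.4126 0.2527 0.1352] bbox [0.4114 0.2538 0.1351] [0.043 0.037 0.009]
scene green top97 0.1371 78 [0.4361 0.1167 0.1352] bbox [0.4335 0.1188 0.1346] [0.048 0.042 0.009]
scene flask top97 0.1168 47 [ 0.4468 -0.0938  0.1148] bbox [ 0.4441 -0.0937  0.115 ] [0.032 0.025 0.009]
scene ring top97 0.0366 137 [ 0.4327 -0.2506  0.0351] bbox [ 0.4309 -0.251   0.0358] [0.074 0.063 0.009]
scene ring2 top97 0.0385 182 [ 0.3485 -0.3567  0.0356] bbox [ 0.3609 -0.3573  0.036 ] [0.157 0.07  0.01 ]
scene ring3 top97 0.0401 166 [ 0.4438 -0.3714  0.0366] bbox [ 0.4428 -0.3718  0.036 ] [0.072 0.063 0.01 ]
scene pink top97 0.1165 35 [0.3649 0.0088 0.1152] bbox [0.3633 0.0096 0.1155] [0.032 0.024 0.008]
scene small top97 0.116 27 [ 0.4447 -0.0982  0.1153] bbox [ 0.4421 -0.0977  0.1152] [0.028 0.017 0.008]
scene p1 [ 0.5966 -0.1593  0.009 ] [ 0.5965 -0.1592  0.0356] 332
scene p2 [ 0.5907 -0.0498  0.009 ] [ 0.5901 -0.0495  0.0352] 311
scene p3 [0.5848 0.0605 0.009 ] [0.584  0.0606 0.0348] 279
scene jar top97 0.0742 177 [0.7695 0.0722 0.0706] bbox [0.7668 0.0733 0.0701] [0.05  0.049 
[... 405 characters left out ...]
0.009]
side ring2 top97 0.0378 478 [ 0.313  -0.3563  0.0359] bbox [ 0.3139 -0.3552  0.0354] [0.065 0.065 0.009]
side ring3 top97 0.0377 401 [ 0.4361 -0.3748  0.0358] bbox [ 0.4386 -0.3738  0.0352] [0.066 0.065 0.008]
side pink top97 0.1165 91 [0.3573 0.0078 0.1148] bbox [0.3578 0.0097 0.1142] [0.026 0.029 0.005]
side small top97 0.0871 63 [ 0.3302 -0.0868  0.0858] bbox [ 0.3305 -0.0861  0.0855] [0.02  0.02  0.007]
side p1 [ 0.5941 -0.1613  0.009 ] [ 0.5947 -0.1608  0.0375] 518
side p2 [ 0.5881 -0.0518  0.009 ] [ 0.5887 -0.051   0.0371] 436
side p3 [0.5822 0.0577 0.009 ] [0.5828 0.0583 0.0372] 366
side jar top97 0.0719 132 [0.7613 0.0704 0.0698] bbox [0.7645 0.0708 0.069 ] [0.05  0.05  0.008]
```

View pics/crop1.png

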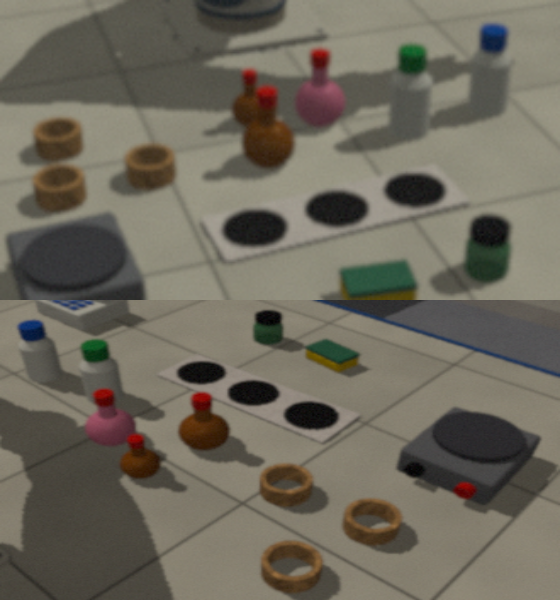

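Choice confirmed in the crop: the large amber flask stands in front of the small one and the pink one is beside it. The ring nearest the flask (scene (187,217), side (319,306)) is the leftmost for the robot. First move: go towards the ring and square the tool to the world axes.

Request:
play_rows:
  plan: "-0.25 -0.295 0.015 0 0 -0.45 -1; -0.25 -0.295 0.015 0 0 -0.45 -1; -0.25 -0.295 0.015 0 0 -0.45 -1; -0.25 -0.295 0.015 0 0 -0.45 -1; -0.25 -0.295 0.015 0 0 -0.45 -1; -0.25 -0.295 0.015 0 0 -0.45 -1; -0.25 -0.295 0.015 0 0 -0.45 -1; -0.25 -0.295 0.015 0 0 -0.45 -1; -0.25 -0.295 0.015 0 0 -0.45 -1; -0.25 -0.295 0.015 0 0 -0.45 -1; -0.25 -0.295 0.015 0 0 -0.45 -1; -0.25 -0.295 0.015 0 0 -0.45 -1"
  grip_force: 25

```text
time_s: 1.15
tcp_pos: [0.3361, 0.1201, 0.2162]
ee_rot: [0.002, 1.0, 0.0, -0.0]
contact_force: [-0.2, 0.6, -0.5]
finger_gap: 0.0857
gripper_force: 0.0
```

Request:
play_rows:
  plan: "-0.092 -0.372 0.03 0 0 0 -1; -0.092 -0.372 0.03 0 0 0 -1; -0.092 -0.372 0.03 0 0 0 -1; -0.092 -0.372 0.03 0 0 0 -1; -0.092 -0.372 0.03 0 0 0 -1; -0.092 -0.372 0.03 0 0 0 -1; -0.092 -0.372 0.03 0 0 0 -1; -0.092 -0.372 0.03 0 0 0 -1; -0.092 -0.372 0.03 0 0 0 -1; -0.092 -0.372 0.03 0 0 0 -1; -0.092 -0.372 0.03 0 0 0 -1; -0.092 -0.372 0.03 0 0 0 -1"

```text
time_s: 2.15
tcp_pos: [0.4284, -0.25, 0.1856]
ee_rot: [-0.0, 1.0, 0.001, -0.001]
contact_force: [-0.3, -0.2, -0.8]
finger_gap: 0.0855
gripper_force: 0.0
```

```bash
cat > w.py <<'E'
import sys
from h import *
from m2 import circ
# usage: w.py tag z x y r : points of the cloud near height z within r of (x,y): centre
tag=sys.argv[1]; z,x,y,r=map(float,sys.argv[2:6])
c=cam('wrist'); s=manip.read_state(); i,d=manip.get_image('wrist'); cv2.imwrite(f'pics/{tag}.png',i)
P=cloud(c,d); m=(abs(P[...,2]-z)<.006)&(np.hypot(P[...,0]-x,P[...,1]-y)<r); q=P[m]
v,u=np.nonzero(m)
print('tcp',s['tcp_pos'].round(4),len(q))
if len(q): 
    print('mean',q.mean(0).round(4),'bbox',((q.min(0)+q.max(0))/2).round(4),np.ptp(q,axis=0).round(4),'px',u.min(),u.max(),v.min(),v.max())
    h=cv2.convexHull(np.c_[u,v].astype(np.int32)).reshape(-1,2); b=plane(c,h,z); print('hull circ',circ(b[:,:2]).round(4), 'grid ctr', cv2.moments(b[:,:2].astype(np.float32))['m10']/cv2.moments(b[:,:2].astype(np.float32))['m00'])
E
sed -n '/^from scipy/,/return s/p' m.py | sed '1i from h import *' > m2.py
python3 w.py w1 0.036 0.4285 -0.252 0.05
```

```text
tcp [ 0.4284 -0.25    0.1856] 1553
mean [ 0.4276 -0.25    0.0353] bbox [ 0.4283 -0.2501  0.0339] [0.0651 0.0647 0.0077] px 247 313 157 222
hull circ [ 0.4279 -0.2499  0.0326] grid ctr 0.42789478144611526
```

View pics/w1.png

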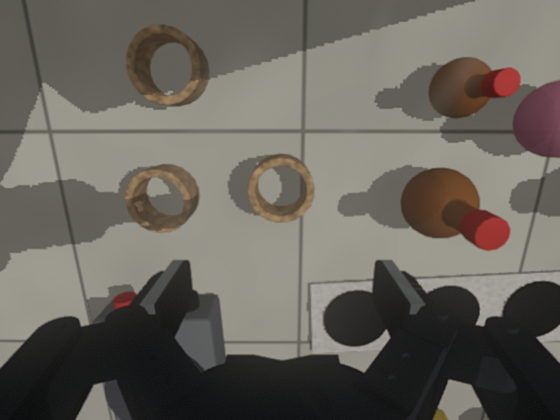

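Wrist view: target ring at (281,189), centre (0.428, −0.250), directly under the TCP. Descend and grip.

Request:
play_rows:
  plan: "0 0 0.04 0 0 0 -1; 0 0 0.08 0 0 0 -1; 0 0 0.12 0 0 0 -1; 0 0 0.15 0 0 0 -1; 0 0 0.17 0 0 0 -1; 0 0 0.181 0 0 0 -1; 0 0 0.181 0 0 0 -1; 0 0 0.181 0 0 0 0; 0 0 0.181 0 0 0 0.3; 0 0 0.181 0 0 0 0.3; 0 0 0.181 0 0 0 0.3; 0 0 0.181 0 0 0 0.3"
  grip_force: 25

```text
time_s: 3.2
tcp_pos: [0.4288, -0.2509, 0.0068]
ee_rot: [-0.0, 1.0, -0.0, 0.001]
contact_force: [-0.3, 4.6, 7.0]
finger_gap: 0.0662
gripper_force: 28.5
```

Request:
play_rows:
  plan: "0 0 -0.02 0 0 0 0.3; 0 0 -0.06 0 0 0 0.3; 0 0 -0.10 0 0 0 0.3; 0 0 -0.14 0 0 0 0.3; -0.03 0.026 -0.16 0 0 0 0.3; -0.06 0.052 -0.16 0 0 0 0.3; -0.09 0.078 -0.16 0 0 0 0.3; -0.12 0.104 -0.16 0 0 0 0.3; -0.15 0.13 -0.16 0 0 0 0.3; -0.18 0.156 -0.16 0 0 0 0.3; -0.21 0.182 -0.16 0 0 0 0.3; -0.231 0.2 -0.16 0 0 0 0.3"

```text
time_s: 4.2
tcp_pos: [0.6611, -0.0482, 0.166]
ee_rot: [-0.001, 1.0, 0.0, 0.001]
contact_force: [-0.4, -0.4, -0.1]
finger_gap: 0.066
gripper_force: 28.4
```

Request:
play_rows:
  plan: "0 0 0 0 0 0 0.3; 0 0 0 0 0 0 0.3"

```text
time_s: 4.37
tcp_pos: [0.6597, -0.0496, 0.1653]
ee_rot: [-0.001, 1.0, -0.0, 0.0]
contact_force: [0.7, -0.3, -0.7]
finger_gap: 0.0662
gripper_force: 28.4
```

```bash
cat > pads.py <<'E'
from h import *; from m2 import circ; import sys
c=cam('wrist'); s=manip.read_state(); i,d=manip.get_image('wrist'); cv2.imwrite(f'pics/{sys.argv[1]}.png',i)
V=i.max(2); P=cloud(c,d); m=((V<70)&(abs(P[...,2]-.009)<.012)).astype(np.uint8)
n,lab,st,ce=cv2.connectedComponentsWithStats(cv2.morphologyEx(m,cv2.MORPH_OPEN,np.ones((3,3))))
print(s['tcp_pos'].round(4),s['finger_gap'])
for j in range(1,n):
    if st[j,4]>500:
        b=plane(c,cv2.findContours((lab==j).astype(np.uint8),0,1)[0][0].reshape(-1,2),.009)
        print(ce[j].round(),st[j],circ(b[:,:2]).round(4))
E
python3 pads.py w2
```

```text
[ 0.6597 -0.0496  0.1653] 0.06617166445676767
[396. 103.] [ 363   66   73   85 3811] [0.578  0.0569 0.0309]
[286. 117.] [ 246   72   78   86 4847] [ 0.5917 -0.0446  0.0355]
[157. 119.] [ 124   79   65   85 4355] [ 0.5943 -0.1638  0.0341]
[ 14. 213.] [  1 188  26  51 659] [ 0.6859 -0.323   0.0169]
```

View pics/w2.png

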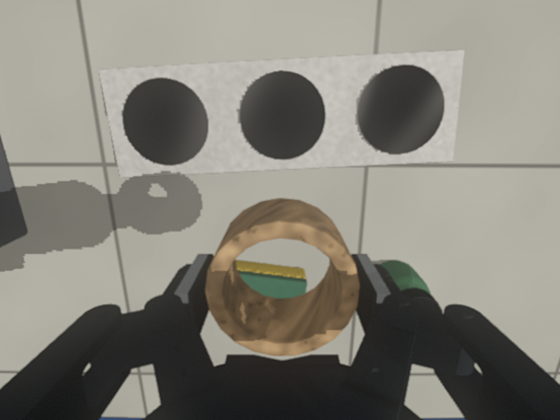

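Wrist view: pads at (165,121), (282,114) and (400,109), all fully visible. The ring is held level. I'll refit the pads by colour alone, since gloss and depth spoilt the mask.

```bash
python3 - <<'E'
from h import *; from m2 import circ
c=cam('wrist'); i=cv2.imread('pics/w2.png'); 
t,m=cv2.threshold(i.max(2),0,255,cv2.THRESH_OTSU+cv2.THRESH_BINARY_INV); print(t)
for u,v in [(165,121),(282,114),(400,109)]:
    k=np.zeros_like(m); cv2.circle(k,(u,v),54,255,-1); q=m&k
    n,lab,st,ce=cv2.connectedComponentsWithStats(q); j=1+st[1:,4].argmax()
    h=cv2.convexHull(cv2.findContours((lab==j).astype(np.uint8),0,1)[0][0]).reshape(-1,2)
    print(st[j],circ(plane(c,h,.009)[:,:2]).round(4))
E
```

```text
112.0
[ 122   78   86   87 5789] [ 0.5949 -0.1587  0.0395]
[ 240   71   85   88 5901] [ 0.5892 -0.0492  0.0394]
[ 358   65   86   89 6017] [0.5836 0.0602 0.0397]
```

Request:
play_rows:
  plan: "0.03 0 0.01 0 0 0 0.3; 0.06 0 0.03 0 0 0 0.3; 0.0695 0.0004 0.06 0 0 0 0.3; 0.0695 0.0004 0.09 0 0 0 0.3; 0.0695 0.0004 0.12 0 0 0 0.3; 0.0695 0.0004 0.135 0 0 0 0.3; 0.0695 0.0004 0.142 0 0 0 0.3; 0.0695 0.0004 0.146 0 0 0 0.3; 0.0695 0.0004 0.148 0 0 0 0.3; 0.0695 0.0004 0.148 0 0 0 0.3; 0.0695 0.0004 0.148 0 0 0 0.3"

```text
time_s: 5.33
tcp_pos: [0.5901, -0.0509, 0.0185]
ee_rot: [-0.0, 1.0, -0.0, 0.001]
contact_force: [-0.6, 0.1, -0.9]
finger_gap: 0.0662
gripper_force: 28.4
```

Request:
play_rows:
  plan: "0 0.0012 0.0015 0 0 0 0.3; 0 0.0012 0.0028 0 0 0 0.3; 0 0.0012 0.0028 0 0 0 0.3; 0 0.0012 0.0028 0 0 0 -0.7; 0 0.0012 0.0028 0 0 0 -1; 0 0.0012 0.0028 0 0 0 -1; 0 0.0012 -0.02 0 0 0 -1; 0 0.0012 -0.06 0 0 0 -1; 0 0.0012 -0.10 0 0 0 -1; 0 0.0012 -0.14 0 0 0 -1; -0.02 0.0012 -0.16 0 0 0 -1; -0.02 0.0012 -0.16 0 0 0 -1"

```text
time_s: 6.33
tcp_pos: [0.6134, -0.0499, 0.1828]
ee_rot: [-0.0, 1.0, -0.001, 0.005]
contact_force: [-0.1, 0.5, -0.6]
finger_gap: 0.0857
gripper_force: 0.0
```

```bash
python3 w.py w3 0.045 0.5892 -0.0492 0.05
```

```text
tcp [ 0.6134 -0.0499  0.1828] 1735
mean [ 0.5891 -0.0478  0.0443] bbox [ 0.5894 -0.0478  0.043 ] [0.0647 0.0646 0.0079] px 248 318 131 201
hull circ [ 0.5896 -0.0481  0.0324] grid ctr 0.5895986457733527
```

Request:
play_rows:
  plan: "0.04 -0.01 -0.01 0 0 0 -1; 0.08 -0.02 -0.015 0 0 0 -1; 0.12 -0.03 -0.015 0 0 0 -1; 0.15 -0.04 -0.015 0 0 0 -1; 0.172 -0.0445 -0.015 0 0 0 -0.6; 0.172 -0.0445 -0.015 0 0 0 -0.6; 0.172 -0.0445 -0.015 0 0 0 -0.6"

```text
time_s: 6.97
tcp_pos: [0.4362, -0.0939, 0.1917]
ee_rot: [0.001, 1.0, 0.0, -0.0]
contact_force: [0.6, -0.3, 0.6]
finger_gap: 0.0685
gripper_force: 0.0
```

```bash
python3 w.py w4 0.115 0.441 -0.0945 0.025
```

```text
tcp [ 0.4362 -0.0939  0.1917] 1019
mean [ 0.4405 -0.0915  0.1145] bbox [ 0.4415 -0.0915  0.1129] [0.0276 0.0274 0.0073] px 265 301 203 238
hull circ [ 0.4406 -0.0915  0.0139] grid ctr 0.4405180038227174
```

View pics/w4.png

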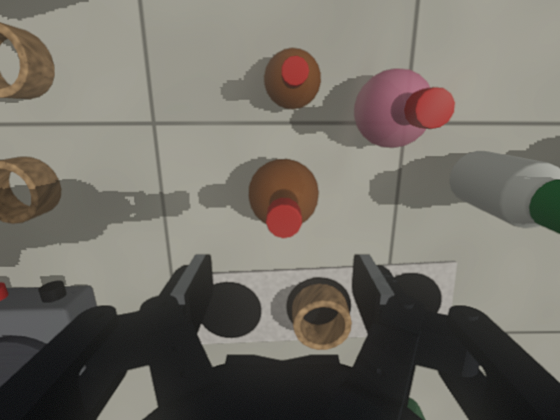

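Wrist view: large amber flask stopper at (284,220), clear of its neighbours. The ring sits centred on its pad at (321,315).

Request:
play_rows:
  plan: "-0.0042 0.0024 0.03 0 0 0 -0.6; -0.0042 0.0024 0.06 0 0 0 -0.6; -0.0042 0.0024 0.085 0 0 0 -0.6; -0.0042 0.0024 0.1 0 0 0 -0.6; -0.0042 0.0024 0.1085 0 0 0 -0.6; -0.0042 0.0024 0.1085 0 0 0 -0.6; -0.0042 0.0024 0.1085 0 0 0 0; -0.0042 0.0024 0.1085 0 0 0 0.4; -0.0042 0.0024 0.1085 0 0 0 0.7; -0.0042 0.0024 0.1085 0 0 0 0.7; -0.0042 0.0024 0.1085 0 0 0 0.7"
  grip_force: 30

```text
time_s: 7.93
tcp_pos: [0.4424, -0.0919, 0.0848]
ee_rot: [-0.0, 1.0, -0.001, 0.001]
contact_force: [-0.5, -0.7, 6.0]
finger_gap: 0.0274
gripper_force: 29.7
```

Request:
play_rows:
  plan: "0 0 -0.01 0 0 0 0.7; 0 0 -0.03 0 0 0 0.7; 0 0 -0.055 0 0 0 0.7; 0 0 -0.075 0 0 0 0.7; -0.015 0.004 -0.085 0 0 0 0.7; -0.04 0.012 -0.085 0 0 0 0.7; -0.07 0.02 -0.085 0 0 0 0.7; -0.1 0.029 -0.085 0 0 0 0.7; -0.125 0.036 -0.085 0 0 0 0.7; -0.14 0.041 -0.085 0 0 0 0.7; -0.1485 0.0435 -0.085 0 0 0 0.7; -0.1485 0.0435 -0.085 0 0 0 0.7"

```text
time_s: 8.93
tcp_pos: [0.5911, -0.0476, 0.1682]
ee_rot: [-0.001, 1.0, 0.0, -0.0]
contact_force: [-1.1, 0.6, -1.6]
finger_gap: 0.027
gripper_force: 29.7
```

Request:
play_rows:
  plan: "0 0 0 0 0 0 0.7; 0 0 0 0 0 0 0.7"

```text
time_s: 9.1
tcp_pos: [0.5892, -0.0482, 0.1689]
ee_rot: [0.0, 1.0, 0.0, -0.0]
contact_force: [-0.0, 0.8, -0.5]
finger_gap: 0.0269
gripper_force: 29.7
```

```bash
python3 - <<'E'
from h import *
print(manip.read_state()['tcp_pos'])
o=[]
for n in ['scene','side']:
    c=cam(n); i,_=manip.get_image(n)
    K,D,W=c; p=np.linalg.inv(W)@np.array([.59,-.048,.08,1]); u=cv2.projectPoints(p[None,:3],np.zeros(3),np.zeros(3),K,D)[0].ravel().astype(int)
    a=i[u[1]-60:u[1]+60,u[0]-60:u[0]+60]; o.append(cv2.resize(a,(400,400)))
i,_=manip.get_image('wrist'); o.append(cv2.resize(i[100:400,130:430],(400,400)))
cv2.imwrite('pics/c5.png',cv2.resize(np.hstack(o),(800,267)))
E
```

```text
[ 0.58921118 -0.0482499   0.16886864]
```

View pics/c5.png

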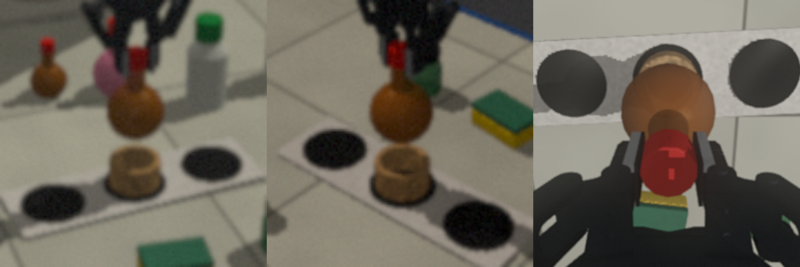

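The flask hangs upright right above the ring in both views. Lower it.

Request:
play_rows:
  plan: "-0.001 0 0.012 0 0 0 0.7; -0.001 0 0.024 0 0 0 0.7; -0.001 0 0.031 0 0 0 0.7; -0.001 0 0.036 0 0 0 0.7; -0.001 0 0.039 0 0 0 0.7; -0.001 0 0.04 0 0 0 0.7; -0.001 0 0.04 0 0 0 0.7"

```text
time_s: 9.83
tcp_pos: [0.5913, -0.0481, 0.1289]
ee_rot: [-0.0, 1.0, -0.0, 0.0]
contact_force: [0.2, -0.2, -1.1]
finger_gap: 0.0272
gripper_force: 29.8
```

Request:
play_rows:
  plan: "0 0 0.001 0 0 0 0.7; 0 0 0.002 0 0 0 0.7; 0 0 0.003 0 0 0 0.7; 0 0 0.003 0 0 0 0.7"

```text
time_s: 10.17
tcp_pos: [0.5913, -0.048, 0.1259]
ee_rot: [-0.0, 1.0, -0.0, 0.0]
contact_force: [0.1, 0.2, -0.8]
finger_gap: 0.0271
gripper_force: 29.8
```

Request:
play_rows:
  plan: "0 0 0.001 0 0 0 0.7; 0 0 0.001 0 0 0 0.7; 0 0 0.002 0 0 0 0.7; 0 0 0.002 0 0 0 0.7"

```text
time_s: 10.5
tcp_pos: [0.5918, -0.0483, 0.1252]
ee_rot: [-0.0, 1.0, -0.0, 0.001]
contact_force: [-2.4, -0.6, 9.7]
finger_gap: 0.0269
gripper_force: 30.7
```

Contact at the expected height (0.125): seated. Release and rise.

Request:
play_rows:
  plan: "0.0008 0 -0.001 0 0 0 0.7; 0.0008 0 -0.001 0 0 0 0.2; 0.0008 0 -0.001 0 0 0 -0.2; 0.0008 0 -0.001 0 0 0 -0.6; 0.0008 0 -0.001 0 0 0 -0.6; 0.0008 0 -0.03 0 0 0 -0.6; 0.0008 0 -0.06 0 0 0 -0.6; 0.0008 0 -0.09 0 0 0 -0.6; 0.0008 0 -0.12 0 0 0 -0.6; 0.0008 0 -0.12 0 0 0 -0.6; 0.0008 0 -0.12 0 0 0 -0.6"

```text
time_s: 11.42
tcp_pos: [0.5911, -0.0481, 0.2453]
ee_rot: [-0.0, 1.0, -0.0, 0.002]
contact_force: [0.5, 0.5, -0.9]
finger_gap: 0.0685
gripper_force: 0.0
```

```bash
python3 w.py w6 0.156 0.5895 -0.048 0.03
```

```text
tcp [ 0.5911 -0.0481  0.2453] 929
mean [ 0.5892 -0.0486  0.1549] bbox [ 0.59   -0.049   0.1537] [0.0276 0.027  0.0074] px 262 296 190 224
hull circ [ 0.5891 -0.0486  0.0138] grid ctr 0.58906425273724
```

View pics/w6.png

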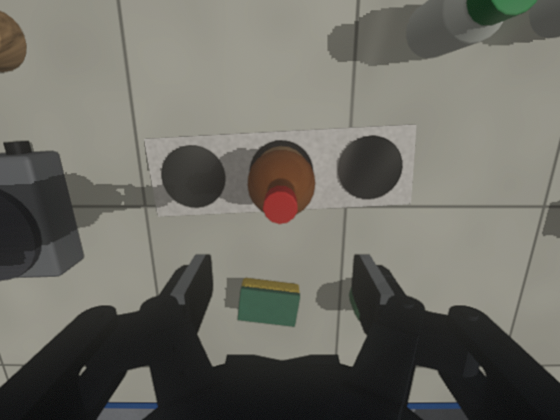

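The flask is upright and seated, stopper at (280,205), 0.6 mm from the pad centre. Next, the blue bottle.

Request:
play_rows:
  plan: "0.02 0.033 0 0 0 0 -0.6; 0.04 0.066 0 0 0 0 -0.6; 0.06 0.1 0.01 0 0 0 -0.6; 0.08 0.133 0.02 0 0 0 -0.6; 0.1 0.165 0.03 0 0 0 -0.6; 0.12 0.197 0.03 0 0 0 -0.6; 0.14 0.23 0.03 0 0 0 -0.6; 0.16 0.262 0.03 0 0 0 -0.6; 0.184 0.301 0.03 0 0 0 -0.6; 0.184 0.301 0.03 0 0 0 -0.6; 0.184 0.301 0.03 0 0 0 -0.6; 0.184 0.301 0.03 0 0 0 -0.6"

```text
time_s: 12.47
tcp_pos: [0.406, 0.2529, 0.2128]
ee_rot: [-0.001, 1.0, -0.0, -0.001]
contact_force: [0.2, -1.4, 0.6]
finger_gap: 0.0681
gripper_force: 0.0
```

```bash
python3 w.py w7 0.135 0.407 0.253 0.03
```

```text
tcp [0.406  0.2529 0.2128] 2077
mean [0.4067 0.2552 0.1346] bbox [0.4073 0.2553 0.1331] [0.0387 0.0396 0.0081] px 257 309 190 240
hull circ [0.4069 0.2552 0.0199] grid ctr 0.4068779206657776
```

Request:
play_rows:
  plan: "-0.001 0.0023 0.03 0 0 0 -0.6; -0.001 0.0023 0.06 0 0 0 -0.6; -0.001 0.0023 0.085 0 0 0 -0.6; -0.001 0.0023 0.102 0 0 0 -0.6; -0.001 0.0023 0.112 0 0 0 -0.6; -0.001 0.0023 0.112 0 0 0 -0.6; -0.001 0.0023 0.112 0 0 0 -0.1; -0.001 0.0023 0.112 0 0 0 0.3; -0.001 0.0023 0.112 0 0 0 0.5; -0.001 0.0023 0.112 0 0 0 0.5; -0.001 0.0023 0.112 0 0 0 0.5"
  grip_force: 40

```text
time_s: 13.43
tcp_pos: [0.4081, 0.2551, 0.1027]
ee_rot: [0.0, 1.0, -0.0, 0.001]
contact_force: [-0.1, -3.4, 6.2]
finger_gap: 0.0389
gripper_force: 40.9
```

Request:
play_rows:
  plan: "0 0 -0.01 0 0 0 0.5; 0 0 -0.035 0 0 0 0.5; 0 0 -0.07 0 0 0 0.5; 0 0 -0.1 0 0 0 0.5; -0.01 -0.011 -0.12 0 0 0 0.5; -0.03 -0.033 -0.13 0 0 0 0.5; -0.055 -0.061 -0.13 0 0 0 0.5; -0.08 -0.088 -0.13 0 0 0 0.5; -0.105 -0.116 -0.13 0 0 0 0.5; -0.13 -0.143 -0.13 0 0 0 0.5; -0.152 -0.168 -0.13 0 0 0 0.5; -0.167 -0.185 -0.13 0 0 0 0.5"

```text
time_s: 14.43
tcp_pos: [0.576, 0.068, 0.2313]
ee_rot: [0.0, 1.0, -0.0, -0.0]
contact_force: [-0.8, 0.5, -2.6]
finger_gap: 0.0391
gripper_force: 40.9
```

Request:
play_rows:
  plan: "-0.0097 -0.0099 0.01 0 0 0 0.5; -0.0097 -0.0099 0.03 0 0 0 0.5; -0.0097 -0.0099 0.055 0 0 0 0.5; -0.0097 -0.0099 0.08 0 0 0 0.5; -0.0097 -0.0099 0.1 0 0 0 0.5; -0.0097 -0.0099 0.11 0 0 0 0.5; -0.0097 -0.0099 0.115 0 0 0 0.5; -0.0097 -0.0099 0.115 0 0 0 0.5; -0.0097 -0.0099 0.115 0 0 0 0.5"

```text
time_s: 15.18
tcp_pos: [0.5844, 0.0607, 0.1176]
ee_rot: [-0.0, 1.0, 0.0, 0.001]
contact_force: [0.4, -0.1, -2.2]
finger_gap: 0.0391
gripper_force: 41.0
```

Expected contact is at TCP z ≈ 0.1115; creep down.

Request:
play_rows:
  plan: "0 0 0.002 0 0 0 0.5; 0 0 0.004 0 0 0 0.5; 0 0 0.005 0 0 0 0.5; 0 0 0.006 0 0 0 0.5; 0 0 0.0065 0 0 0 0.5; 0 0 0.0065 0 0 0 0.5"

```text
time_s: 15.68
tcp_pos: [0.5847, 0.0603, 0.1117]
ee_rot: [-0.0, 1.0, -0.0, 0.001]
contact_force: [-1.2, -0.8, 6.9]
finger_gap: 0.039
gripper_force: 42.0
```

Request:
play_rows:
  plan: "0 0 -0.0005 0 0 0 0.3; 0 0 -0.0005 0 0 0 0; 0 0 -0.0005 0 0 0 -0.3; 0 0 -0.0005 0 0 0 -0.4; 0 0 -0.0005 0 0 0 -0.4; 0 0 -0.03 0 0 0 -0.4; 0 0 -0.06 0 0 0 -0.4; 0 0 -0.09 0 0 0 -0.4; 0 0 -0.125 0 0 0 -0.6; 0 0 -0.125 0 0 0 -0.6"

```text
time_s: 16.52
tcp_pos: [0.586, 0.0604, 0.2419]
ee_rot: [-0.0, 1.0, -0.0, 0.005]
contact_force: [-0.1, -0.2, -0.0]
finger_gap: 0.0679
gripper_force: 0.0
```

```bash
python3 w.py w8 0.144 0.5836 0.0602 0.03
```

```text
tcp [0.586  0.0604 0.2419] 1796
mean [0.583  0.0607 0.1436] bbox [0.5839 0.0607 0.142 ] [0.0392 0.0385 0.0077] px 257 304 178 225
hull circ [0.5832 0.0608 0.0198] grid ctr 0.5832068421067798
```

Request:
play_rows:
  plan: "0.03 0.011 0 0 0 0 -0.6; 0.06 0.022 0 0 0 0 -0.6; 0.09 0.033 0.01 0 0 0 -0.6; 0.12 0.044 0.02 0 0 0 -0.6; 0.15 0.055 0.025 0 0 0 -0.6; 0.157 0.057 0.025 0 0 0 -0.6; 0.157 0.057 0.025 0 0 0 -0.6; 0.157 0.057 0.025 0 0 0 -0.6"

```text
time_s: 17.23
tcp_pos: [0.4275, 0.1174, 0.2103]
ee_rot: [-0.0, 1.0, -0.0, 0.0]
contact_force: [0.2, -0.8, -0.7]
finger_gap: 0.0689
gripper_force: 0.0
```

```bash
python3 w.py w9 0.135 0.429 0.118 0.03
```

```text
tcp [0.4275 0.1174 0.2103] 2115
mean [0.4287 0.1197 0.1346] bbox [0.4296 0.1197 0.1329] [0.039  0.0391 0.0073] px 257 309 192 242
hull circ [0.429  0.1197 0.0198] grid ctr 0.42897767076396565
```

View pics/w9.png

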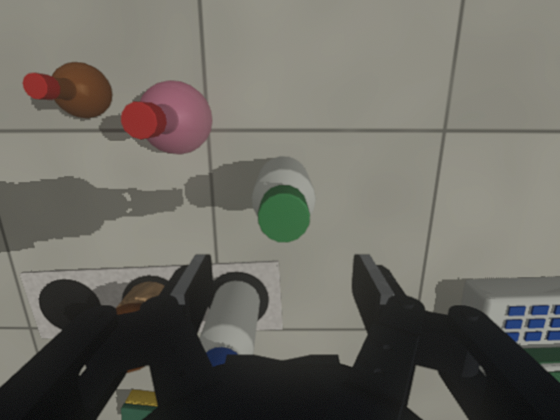

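Blue bottle is within 1 mm of its pad centre. The green cap is at (284,213), in world (0.429, 0.1197).

Request:
play_rows:
  plan: "-0.001 0.002 0.03 0 0 0 -0.6; -0.001 0.002 0.06 0 0 0 -0.6; -0.001 0.002 0.085 0 0 0 -0.6; -0.001 0.002 0.1 0 0 0 -0.6; -0.001 0.002 0.109 0 0 0 -0.6; -0.001 0.002 0.109 0 0 0 -0.6; -0.001 0.002 0.109 0 0 0 -0.1; -0.001 0.002 0.109 0 0 0 0.3; -0.001 0.002 0.109 0 0 0 0.5; -0.001 0.002 0.109 0 0 0 0.5; -0.001 0.002 0.109 0 0 0 0.5"
  grip_force: 40

```text
time_s: 18.2
tcp_pos: [0.429, 0.1193, 0.1024]
ee_rot: [-0.0, 1.0, -0.0, 0.001]
contact_force: [0.7, -1.4, 6.1]
finger_gap: 0.0391
gripper_force: 40.3
```

Request:
play_rows:
  plan: "0 0 -0.01 0 0 0 0.5; 0 0 -0.035 0 0 0 0.5; 0 0 -0.07 0 0 0 0.5; 0 0 -0.105 0 0 0 0.5; 0 -0.01 -0.13 0 0 0 0.5; 0 -0.035 -0.14 0 0 0 0.5; 0 -0.07 -0.14 0 0 0 0.5; 0 -0.105 -0.14 0 0 0 0.5; 0 -0.14 -0.14 0 0 0 0.5; 0 -0.175 -0.14 0 0 0 0.5; 0 -0.21 -0.14 0 0 0 0.5; 0 -0.24 -0.14 0 0 0 0.5"

```text
time_s: 19.2
tcp_pos: [0.4277, -0.1225, 0.2415]
ee_rot: [0.0, 1.0, -0.0, 0.0]
contact_force: [1.8, 1.1, -2.0]
finger_gap: 0.0392
gripper_force: 40.8
```

Request:
play_rows:
  plan: "-0.01 -0.025 0 0 0 0 0.5; -0.035 -0.038 0 0 0 0 0.5; -0.07 -0.038 0 0 0 0 0.5; -0.105 -0.038 0 0 0 0 0.5; -0.135 -0.038 0 0 0 0 0.5; -0.155 -0.038 0 0 0 0 0.5; -0.166 -0.038 0.01 0 0 0 0.5; -0.166 -0.038 0.035 0 0 0 0.5; -0.166 -0.038 0.065 0 0 0 0.5; -0.166 -0.038 0.09 0 0 0 0.5; -0.166 -0.038 0.105 0 0 0 0.5; -0.166 -0.038 0.105 0 0 0 0.5"

```text
time_s: 20.2
tcp_pos: [0.5917, -0.1577, 0.1322]
ee_rot: [-0.0, 1.0, 0.001, -0.003]
contact_force: [-0.5, -0.9, -1.5]
finger_gap: 0.0388
gripper_force: 40.9
```

Request:
play_rows:
  plan: "0 0 0 0 0 0 0.5; 0 0 0 0 0 0 0.5"

```text
time_s: 20.37
tcp_pos: [0.5944, -0.1587, 0.1375]
ee_rot: [-0.0, 1.0, -0.0, 0.001]
contact_force: [-0.5, 0.0, -1.7]
finger_gap: 0.0389
gripper_force: 40.9
```

Request:
play_rows:
  plan: "-0.0005 0 0.006 0 0 0 0.5; -0.0005 0 0.012 0 0 0 0.5; -0.0005 0 0.017 0 0 0 0.5; -0.0005 0 0.02 0 0 0 0.5; -0.0005 0 0.022 0 0 0 0.5; -0.0005 0 0.0235 0 0 0 0.5; -0.0005 0 0.0245 0 0 0 0.5; -0.0005 0 0.0252 0 0 0 0.5; -0.0005 0 0.0258 0 0 0 0.5; -0.0005 0 0.026 0 0 0 0.5; -0.0005 0 0.026 0 0 0 0.5"

```text
time_s: 21.28
tcp_pos: [0.595, -0.1587, 0.1115]
ee_rot: [-0.0, 1.0, -0.0, 0.001]
contact_force: [-1.9, 1.6, 5.5]
finger_gap: 0.039
gripper_force: 41.9
```

Request:
play_rows:
  plan: "0 0 -0.0005 0 0 0 0.3; 0 0 -0.0005 0 0 0 0; 0 0 -0.0005 0 0 0 -0.3; 0 0 -0.0005 0 0 0 -0.4; 0 0 -0.0005 0 0 0 -0.4; 0 0 -0.03 0 0 0 -0.4; 0 0 -0.06 0 0 0 -0.4; 0 0 -0.09 0 0 0 -0.4; 0 0 -0.125 0 0 0 -0.6; 0.03 0 -0.125 0 0 0 -0.6; 0.06 0 -0.125 0 0 0 -0.6; 0.06 0 -0.125 0 0 0 -0.6"

```text
time_s: 22.28
tcp_pos: [0.531, -0.1581, 0.2363]
ee_rot: [0.0, 1.0, -0.0, -0.0]
contact_force: [1.0, 0.7, 0.4]
finger_gap: 0.0682
gripper_force: 0.0
```

```bash
python3 - <<'E'
from h import *
o=[]
for n,(u,v) in {'scene':(270,200),'side':(290,240)}.items():
    c=cam(n); i,d=manip.get_image(n); P=cloud(c,d)
    for k,(z,x,y) in dict(green=(.144,.5949,-.1587),flask=(.156,.5892,-.0492),blue=(.144,.5836,.0602)).items():
        m=(abs(P[...,2]-z)<.006)&(np.hypot(P[...,0]-x,P[...,1]-y)<.035); q=P[m]; print(n,k,((q.min(0)+q.max(0))/2).round(3),len(q))
    o.append(cv2.resize(i[v-100:v+100,u-130:u+130],(400,308)))
cv2.imwrite('pics/end.png',np.hstack(o))
E
```

```text
scene green [ 0.6   -0.16   0.144] 122
scene flask [ 0.593 -0.049  0.155] 62
scene blue [0.587 0.06  0.143] 107
side green [ 0.593 -0.161  0.143] 174
side flask [ 0.588 -0.051  0.154] 71
side blue [0.582 0.058 0.143] 125
```

View pics/end.png

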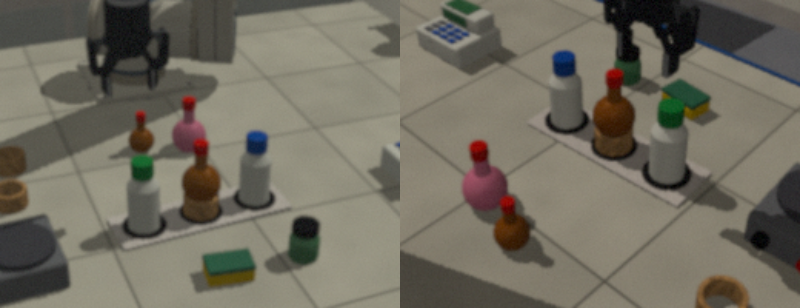

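Both views show all three items upright and centred on their pads. The jar, the sponge and the look-alikes are untouched, and the gripper is clear.

```bash
python3 -c "
from cell import manip
print(manip.sign_off())"
```

```text
the job is handed in; nothing more can be done
None
```

The tray is laid out as asked and handed in at about 22 s: cork ring and amber flask on the centre pad, blue-capped bottle on the pH meter's side, green-capped bottle on the hotplate's side, all upright, with the jar and sponge left where they were.

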